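Snap the check weight onto the spring balance

ROBOT

A 7-joint arm with a two-finger parallel gripper is mounted at the origin on a cart in front of the work surface, level with it; the furniture and walls round the work are solid. World frame = base frame: x ahead of the robot, y to its left, z up, the work surface at z = 0. Lengths are in m, angles in rad, forces in N, time in s.
With the tool pointing down it reaches from about 0.35 to 0.9 m from the base axis. Payload 19.9 kg.
Tool frame: the origin (TCP) lies at the very end of the fingers, on their centre line; the grasp point (between the pads) lies 19 mm behind it (manip.grip_depth is the distance from the TCP to the grasp point, in m); z points along the fingers, y is the line along which they close (so a half turn about z gives the same grasp; the last joint's range is limited). The gripper opens to 94 mm and grips with 3 to 60 N. Pads are 16 mm wide; open, the fingers measure 119 mm over their backs; the gripper's body (75 mm by 177 mm) begins 78 mm behind the grasp point.
Start: joints at [-1.357, 0.417, -0.01, 1.614, 0.005, 1.111, -0.053], TCP at [0.158, 0.605, 0.205] pointing down, gripper open.
Joint ranges: [-2.81, 2.81], [-0.39, 2.02], [-1.27, 1.25], [0.06, 2.57], [-1.19, 4.33], [0.19, 2], [-2.82, 2.82]. Speed limits (rad/s): [1.89, 1.89, 2.39, 2.39, 3.01, 3.01, 3.01].

INTERFACE

Orientations are given as a rotation vector (axis times angle).
In Python, from bench import manip, camera, camera_info gives the robot as it stands.
- The arm moves only by the tool drive_tool, never from a script. Its argument "plan" is a list of rows, each a list of 2 entries, a list of its own where there are three numbers: the shift along the tool's x, y, z normalised to -1 to 1, where 1 is 0.2 m, then the turn, a rotation vector about the tool's x, y, z normalised to -1 to 1, where 1 is 90 degrees. A call has 1 to 20 rows; each row is the pose to reach, as a shift and turn from the pose commanded when the call began, along the tool's axes at that moment; what a row does not reach only later rows make up. A row lasts 1/10 s, in which the tool goes at most 50 mm and 8.59 degrees, less where a joint would pass 70% of its speed; a pose out of reach is approached as far as the arm can. A call with a number of a shift or a turn outside -1 to 1 is refused whole. A call with a gripper value outside its range is refused whole. "claw" is the finger opening in mm, from 0 to 94, set as the call begins (left out, the last holds). The fingers move at their own pace and stop on an object; "newtons" is the grip in N (left out, the last holds). Time passes only in rows, so rows that repeat a pose let the fingers close. It gives the time, the measured TCP pose, the force, the opening and the grip force at its end, in the units of the state.
- manip.sense(): the state, without advancing time (a new reading comes with each control period).
- camera(name): name is "scene" or "top" or "wrist"; returns the picture (480x640x3 uint8, red, green, blue); there is no depth.
- camera_info(name): a dict with "vertical_fov" (degrees; the focal length in pixels is half the picture's height over the tangent of half this angle, whatever the lens; pixels are square), "cx", "cy" (the principal point, pixels), "eye" and "attitude" of the camera in the world. Camera axes: x right, y down, z forward; pixel columns grow to the right and rows downward; lengths in m; the calibration is good to about 2 mm. A picture is of the moment at which its call begins: read the wrist's pose just before it. camera_info takes no time and is no camera call; for the wrist camera it gives the pose at the moment of the call.
- manip.hand_in(): hands the job in; it is judged then, once.
The state is a dict: "time_s": time; "q": joint angles; "joint_velocities": joint speeds; "tau": joint torques, N m; "eef_pos": TCP position; "eef_rot": TCP orientation; "wrist_force": force on the tool from outside, world axes, zero at the start; "moment": the same for the moment, N m; "gripper_width": finger opening in m; "grasp_force": force on a finger pad.
Only numpy, scipy, OpenCV 4.12 (cv2) and the standard library are available. Lean on these libraries where they do the work, as an engineer would, in place of code of your own. Each camera call takes 0.05 s, during which the arm holds its last target. There are 200 camera calls.

TASK

Hang the steel check weight on the spring balance: pick it up by the flat tab on top of its snap hook, bring the hook over the outer bar of the balance's ring and press down gently until the sprung gate has let the bar in and flicked shut behind it, then let go so that the weight hangs free from the bar. Never push the balance's arm down more than 7 mm, do not ram the balance, and leave the beaker, the bottle and the timer where they are.

Things in the scene. Friction and masses are not known exactly. Their poses are not given: they have to be found in the camera images.
- tab (a point): Centre of the flat gripping tab on top of the check weight's hook: the point to grasp. Tab 26 mm wide (x), 8 mm thick (y), from 29 mm below to 13 mm above this point. Axes: z up; the hook lies in the x-z plane, +x from its shank to its nose. This point is 197 mm above the foot and 16.5 mm in +x from the shank axis. The weight, about 0.3 kg, stands upright.
- seat (a point): Where the centre of the 6 mm bar lies once seated under the hook's arch: 37 mm straight below the tab point, 160 mm above the foot, 16.5 mm in +x from the shank axis. Same axes. Hook of 7 mm round rod; its nose, 33 mm in +x from the shank axis, comes down to 122 mm above the foot; the mouth between shank and nose (26 mm clear) opens downward.
- foot (a point): Centre of the underside of the check weight, on the shank axis, same axes as the tab. From here up: steel cylinder 40 mm across, 40 mm high; then only the 7 mm shank, to the gate at 128 mm. In that 85 mm high gap below the gate a bar can come in from the +x side. Whole weight 210 mm tall.
- gate (a joint): Angle of the hook's gate, a 5 mm rod 28 mm long, hinged at the shank 128 mm above the foot. 0: shut at the nose. A spring shuts it; it swings only upward into the hook, to 1.4. A bar pressed up on it, 12 to 22 mm from the shank axis, needs 3 to 6 N and must rise 20 to 28 mm past the gate line until the gate flicks shut under it.
- balance: Spring balance fixed on the bench; origin: centre of the underside of its grey foot (120 x 130 x 14 mm), z up. On it a 16 mm column, 315 mm high. A clamp carries an arm along -x to a level ring of 6 mm rod: outer bar along y at x = -130 mm, 48 mm long, inner bar at x = -90 mm. Hook it with the nose inside the ring, the shank outside (weight's +x along the balance's +x).
- plumb (a point): Point on the bench plumb below the middle of the ring's outer bar, axes as the balance. The clamp on the column may stand at any height and does not slip: the bar's centre is somewhere from 180 to 240 mm above the bench. That height is not measured: find it by feel or by camera.
- load_arm (a joint): How far the balance's arm with the ring has been pulled down against its spring (m), 0 when unloaded, about 1500 N per m, end stop at 0.012. The check weight alone pulls it about 0.002.
- beaker_mid (a point): Middle of a small empty glass beaker, 61 mm across, 70 mm high; bystander.
- bottle_mid (a point): Middle of a small brown stoppered bottle, 53 mm across, 141 mm high; bystander.
- timer_mid (a point): Middle of a white timer, 24 x 64 x 52 mm; bystander.
Not all that is in view belongs to the job. What is shaped like the part that bears tab but purple or yellow is not meant.

How it is judged:
On the way, in this order (a step that is already met when the one before it is completed fails the run):
1. the bar presses the gate open, the arm of the balance giving under it (value of joint gate above 0.6 rad and value of joint load_arm above 0.001 m and x of seat in the frame of balance between -0.145 and -0.115 m), for 0.02 s.
2. the gate has flicked shut with the hook over the bar (value of joint gate below 0.1 rad and x of seat in the frame of balance between -0.145 and -0.115 m), for 0.2 s.
At the end, for the whole second after the job is handed in: The weight hangs from the ring's outer bar, gate shut (below 0.1 rad): foot over 8 mm off the bench, hook seat within 15 mm in x and 25 mm in y of the bar's middle in the balance's frame, leaning under 0.5 rad, and the balance's arm carries it (pulled down 1 to 5 mm) (all of step 2 and value of joint load_arm between 0.001 and 0.005 m and height (world z) of foot above 0.008 m and angle between foot's own z axis and vertical below 0.5 rad and y of seat in the frame of balance between -0.025 and 0.025 m); the robot touches nothing.
It fails at once if the balance's arm is pushed down more than 7 mm (overloaded) (value of joint load_arm above 0.007 m).
It fails at once if the balance is hit or wrenched with more than 25 N (contact force between balance and anything else above 25 N).
It fails at once if beaker, bottle or timer moved more than 20 mm (distance of any of beaker_mid, bottle_mid, timer_mid from where it was at the start of the episode above 0.02 m).
It also fails if it takes over 64 s, if anything falls off the work surface, if the arm or the gripper's body presses on something with over 40 N, if the wrist force passes 120 N, or if a joint passes its speed limit or range.

## Working session

There is one attempt and no reset: what is moved stays moved. The work goes in short steps, Python scripts to look and compute and a tool call to move; the robot and the scene stay as the last step left them, time stands still between calls to the robot, and variables do not carry over. Pictures are saved under pics/ and viewed, at most 10 in all, crops included, and the job is handed in when it is done.

Besides the shell and the picture viewer there is one more tool, called after "Request:" as name(argument=value, ...), one argument or row to a line, values as JSON. drive_tool: Moves the arm, as the interface text tells. Scaled input: -1 to 1 covers 0.2 m each way for a shift and 90 degrees each way for a turn. Its arguments: {"type":"object","properties":{"plan":{"type":"array"},"claw":{"type":"number"},"newtons":{"type":"number"}},"required":["plan"]}

```bash
mkdir -p pics; ls
cat > h.py <<'E'
import numpy as np, cv2
from scipy.spatial.transform import Rotation as R
from bench import manip, camera, camera_info
def snap(n,f):
    i=camera_info(n); im=camera(n); cv2.imwrite('pics/'+f+'.png',im[:,:,::-1]); np.save('pics/'+f+'.npy',np.array([i],dtype=object),allow_pickle=True); return im,i
E
python3 - <<'E'
from h import *
for n in ['scene','top']:
    im,i=snap(n,n+'0'); print(i)
print(manip.sense())
E
```

```text
pics
{'vertical_fov': 56.096956304289655, 'cx': 325.0779885874325, 'cy': 245.64722765317705, 'eye': array([ 0.11206104, -0.49047465,  0.80949038]), 'attitude': array([-2.18396365,  0.79171653, -0.37037627])}
{'vertical_fov': 47.004914634878986, 'cx': 316.9482202861837, 'cy': 246.63221897954398, 'eye': array([0.39035764, 0.03690533, 1.58578055]), 'attitude': array([-2.172877  ,  2.11500615, -0.16034343])}
{'time_s': 0.1, 'q': array([-1.35648061,  0.41791824, -0.01027139,  1.61408935,  0.00469721,
        1.11071102, -0.05301389]), 'joint_velocities': array([ 0.00180089, -0.00097835, -0.00173278, -0.00035357,  0.00037043,
       -0.00072468, -0.00088685]), 'tau': array([ 2.00014518e-03, -8.52580476e+01,  6.40288666e-01, -4.26695716e+01,
       -4.88319586e-02,  1.64214807e-02,  1.50513852e-04]), 'eef_pos': array([0.15809066, 0.6043312 , 0.20489588]), 'eef_rot': array([-4.00790117e-01, -3.11587664e+00,  1.73069833e-03]), 'wrist_force': array([0.09301384, 0.33021952, 0.40662186]), 'moment': array([ 0.00948147,  0.07684486, -0.00056534]), 'grasp_force': 0.0, 'gripper_width': 0.09410752485104994}
```

View pics/scene0.png

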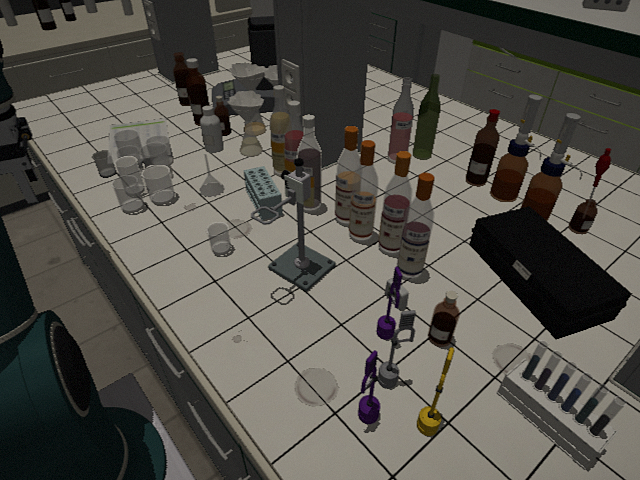

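View pics/top0.png

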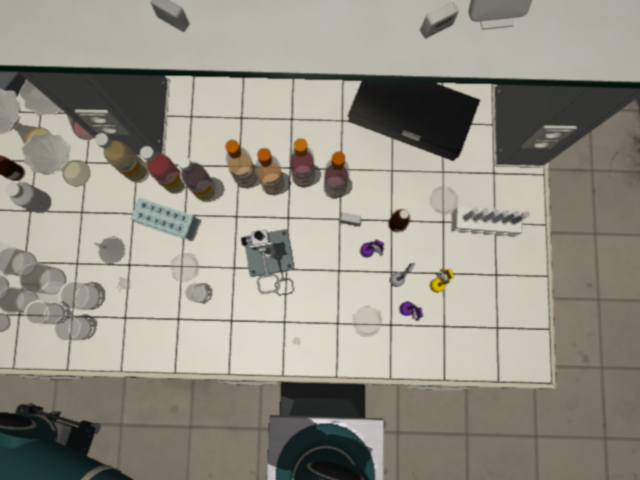

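The scene view shows the steel weight with its foot near (389,376) and tab near (408,320). The balance foot is near (302,265) and the ring near (268,213). In the top view the weight is near (398,277) and the ring near (275,285). Next I'll look at enlarged crops.

Run:
```python
from h import *
a=cv2.imread('pics/scene0.png'); b=cv2.imread('pics/top0.png')
A=cv2.resize(a[150:310,235:345],None,fx=3.6,fy=3.6,interpolation=cv2.INTER_CUBIC)
B=cv2.resize(a[260:440,345:465],None,fx=3.2,fy=3.2,interpolation=cv2.INTER_CUBIC)
c=np.zeros((580,800,3),np.uint8); c[:A.shape[0],:A.shape[1]]=A; c[:B.shape[0],410:410+B.shape[1]]=B
cv2.imwrite('pics/c1.png',c)
C=cv2.resize(b[200:330,235:465],None,fx=3.4,fy=3.4,interpolation=cv2.INTER_CUBIC); cv2.imwrite('pics/c2.png',C)
```

```text
(no output)
```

View pics/c1.png

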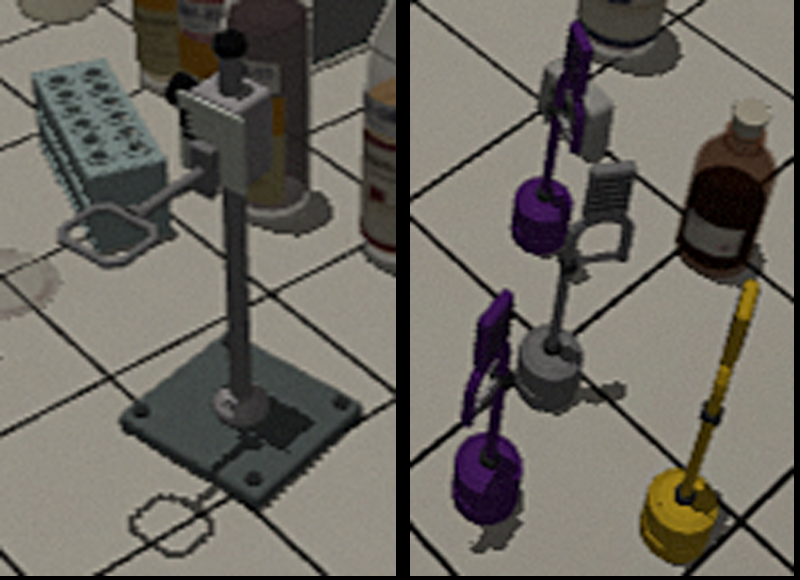

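View pics/c2.png

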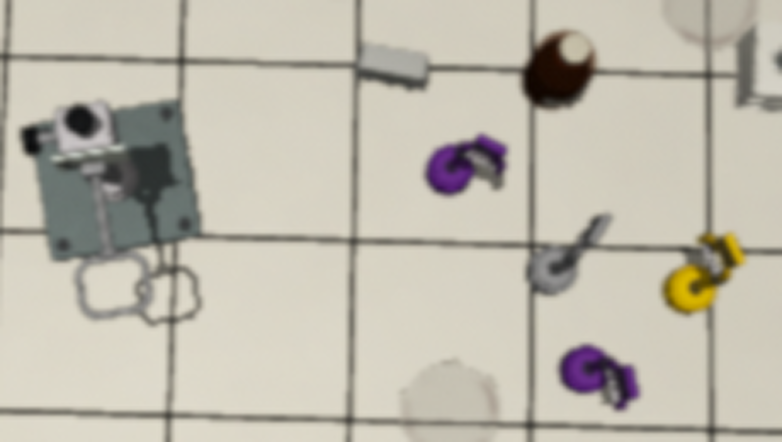

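The crops show the ring's outer bar between about (65,240) and (115,262) in the scene crop, and (90,318) and (140,310) in the top crop. The steel tab is at about (608,190) in the scene crop and (598,225) in the top crop, with the weight's yaw running up and to the right in the top crop. Now I'll triangulate these.

```bash
cat >> h.py <<'E'
def ray(i,p):
    f=240/np.tan(np.radians(i['vertical_fov']/2))
    d=np.array([(p[0]-i['cx'])/f,(p[1]-i['cy'])/f,1.]); d=R.from_rotvec(i['attitude']).apply(d)
    return np.array(i['eye']),d/np.linalg.norm(d)
def onz(i,p,z):
    o,d=ray(i,p); return o+d*(z-o[2])/d[2]
def proj(i,P):
    f=240/np.tan(np.radians(i['vertical_fov']/2))
    c=R.from_rotvec(i['attitude']).inv().apply(np.array(P)-i['eye']); return c[:2]/c[2]*f+[i['cx'],i['cy']]
def tri(obs):
    A=np.zeros((3,3));b=np.zeros(3);rs=[ray(*o) for o in obs]
    for o,d in rs:
        M=np.eye(3)-np.outer(d,d);A+=M;b+=M@o
    X=np.linalg.solve(A,b); return X,[round(1e3*np.linalg.norm(np.cross(d,X-o)),1) for o,d in rs]
E
python3 - <<'E'
from h import *
np.set_printoptions(precision=4,suppress=True)
S=camera_info('scene');T=camera_info('top');W=camera_info('wrist')
s=manip.sense(); Rt=R.from_rotvec(s['eef_rot'])
print('wrist cam in tool',Rt.inv().apply(W['eye']-s['eef_pos']),(Rt.inv()*R.from_rotvec(W['attitude'])).as_matrix(),W['vertical_fov'])
t=lambda x,y:(T,(x/3.4+235,y/3.4+200)); a=lambda x,y:(S,(x/3.6+235,y/3.6+150)); b=lambda x,y:(S,((x-410)/3.2+345,y/3.2+260))
print('foot top corners',[onz(*t(*p),.014)[:2] for p in [(35,115),(180,100),(200,235),(52,260)]])
print('foot scene corners',[onz(*a(*p),.014)[:2] for p in [(122,418),(228,340),(360,405),(262,497)]])
print('outer mid',tri([t(115,315),a(90,253)])); print('inner mid',tri([t(108,255),a(133,219)]))
print('cyl top scene',onz(*b(549,350),.04),'top',onz(*t(553,270),.04))
print('tab top',tri([t(600,220),b(612,165)]))
print('nose outer',b(632,240))
for n,p,q in [('bottle',t(575,48),b(750,115)),('timer',t(392,62),b(576,110))]: print(n,tri([p,q]))
print('beaker',onz(T,(200,293),.07),onz(S,(219,238),.035))
E
```

```text
wrist cam in tool [ 0.0809 -0.0006 -0.1785] [[ 0.0006 -0.9603 -0.279 ]
 [ 1.      0.0004  0.0005]
 [-0.0004 -0.279   0.9603]] 62.92550691435349
foot top corners [array([0.658 , 0.2476]), array([0.6743, 0.1249]), array([0.5594, 0.104 ]), array([0.535 , 0.2276])]
foot scene corners [array([0.5381, 0.2233]), array([0.6463, 0.2418]), array([0.676 , 0.1267]), array([0.5668, 0.1012])]
outer mid (array([0.4801, 0.1517, 0.2335]), [np.float64(4.4), np.float64(4.4)])
inner mid (array([0.5202, 0.1601, 0.2341]), [np.float64(0.9), np.float64(0.9)])
cyl top scene [ 0.5383 -0.1907  0.04  ] top [ 0.5355 -0.1895  0.04  ]
tab top (array([ 0.5566, -0.1984,  0.2081]), [np.float64(1.5), np.float64(1.5)])
nose outer ({'vertical_fov': 56.096956304289655, 'cx': 325.0779885874325, 'cy': 245.64722765317705, 'eye': array([ 0.1121, -0.4905,  0.8095]), 'attitude': array([-2.184 ,  0.7917, -0.3704])}, (414.375, 335.0))
bottle (array([ 0.702 , -0.1917,  0.14  ]), [np.float64(0.6), np.float64(0.6)])
timer (array([ 0.7107, -0.0546,  0.0226]), [np.float64(0.3), np.float64(0.3)])
beaker [0.4807 0.3565 0.07  ] [0.4864 0.3758 0.035 ]
```

```bash
cat >> h.py <<'E'
def go(p,yaw):
    """normalised shift and turn to TCP p, tool down, tool x at yaw (deg)"""
    s=manip.sense(); Rt=R.from_rotvec(s['eef_rot'])
    Rg=R.from_euler('z',yaw,degrees=True)*R.from_euler('x',180,degrees=True)
    x=Rt.apply([1,0,0])
    print('t %.2f pos %s yaw %.1f shift %s turn %s'%(s['time_s'],np.round(s['eef_pos'],4),np.degrees(np.arctan2(x[1],x[0])),np.round(Rt.inv().apply(np.array(p)-s['eef_pos'])/.2,3),np.round((Rt.inv()*Rg).as_rotvec()/(np.pi/2),3)))
E
python3 -c "
from h import *
go([.3,.47,.38],190);go([.43,.30,.44],190);go([.43,.15,.46],190)"
```

```text
t 0.10 pos [0.1581 0.6043 0.2049] yaw 165.3 shift [-0.857 -0.471 -0.875] turn [-0.001 -0.    -0.274]
t 0.10 pos [0.1581 0.6043 0.2049] yaw 165.3 shift [-1.7   -1.129 -1.174] turn [-0.001 -0.    -0.274]
t 0.10 pos [0.1581 0.6043 0.2049] yaw 165.3 shift [-1.89  -1.855 -1.273] turn [-0.001 -0.    -0.274]
```

Request:
drive_tool(
  plan=[
    [[-0.2,-0.1,-0.3],[0,0,-0.1]],
    [[-0.5,-0.3,-0.6],[0,0,-0.2]],
    [[-0.86,-0.47,-0.88],[0,0,-0.27]],
    [[-0.86,-0.47,-0.88],[0,0,-0.27]],
    [[-0.86,-0.47,-0.88],[0,0,-0.27]],
    [[-0.86,-0.47,-0.88],[0,0,-0.27]],
    [[-0.86,-0.47,-0.88],[0,0,-0.27]],
  ],
  claw=94,
)

```text
time_s: 0.8
eef_pos: [0.3023, 0.4695, 0.3826]
eef_rot: [-0.259, 3.129, 0.002]
wrist_force: [-0.4, 0.3, 0.1]
gripper_width: 0.0942
grasp_force: 0.0
```

```bash
python3 -c "
from h import *
go([.43,.29,.44],190)"
```

```text
t 0.80 pos [0.3023 0.4695 0.3826] yaw -170.5 shift [-0.483 -0.99  -0.288] turn [ 0.001  0.001 -0.006]
```

Request:
drive_tool(
  plan=[
    [[-0.25,-0.4,-0.2],[0,0,0]],
    [[-0.48,-0.8,-0.29],[0,0,0]],
    [[-0.48,-0.99,-0.29],[0,0,0]],
    [[-0.48,-0.99,-0.29],[0,0,0]],
    [[-0.48,-0.99,-0.29],[0,0,0]],
    [[-0.48,-0.99,-0.29],[0,0,0]],
  ],
)

```text
time_s: 1.4
eef_pos: [0.4299, 0.2891, 0.4389]
eef_rot: [0.258, -3.131, 0.001]
wrist_force: [-0.3, 0.4, -0.6]
gripper_width: 0.0941
grasp_force: 0.0
```

```bash
python3 -c "
from h import *
snap('wrist','wA')
go([.43,.13,.46],190)"
```

```text
t 1.45 pos [0.4285 0.2912 0.4383] yaw -170.4 shift [ 0.127 -0.796 -0.108] turn [-0.    -0.001 -0.005]
```

Request:
drive_tool(
  plan=[
    [[0.06,-0.25,-0.05],[0,0,0]],
    [[0.13,-0.5,-0.1],[0,0,0]],
    [[0.13,-0.8,-0.1],[0,0,0]],
    [[0.13,-0.8,-0.1],[0,0,0]],
    [[0.13,-0.8,-0.1],[0,0,0]],
    [[0.13,-0.8,-0.1],[0,0,0]],
  ],
)

```text
time_s: 2.05
eef_pos: [0.4292, 0.1313, 0.4586]
eef_rot: [0.268, -3.129, 0.001]
wrist_force: [0.9, -0.0, -0.9]
gripper_width: 0.0938
grasp_force: 0.0
```

```bash
python3 -c "
from h import *
snap('wrist','wB')
go([.47,-.03,.46],160);
a=cv2.imread('pics/wA.png');b=cv2.imread('pics/wB.png')
cv2.imwrite('pics/wAB.png',np.hstack([cv2.resize(a,(400,300)),cv2.resize(b,(400,300))]))"
```

```text
t 2.10 pos [0.4293 0.1314 0.4586] yaw -170.2 shift [-0.063 -0.83  -0.006] turn [-0.001 -0.001  0.331]
```

View pics/wAB.png

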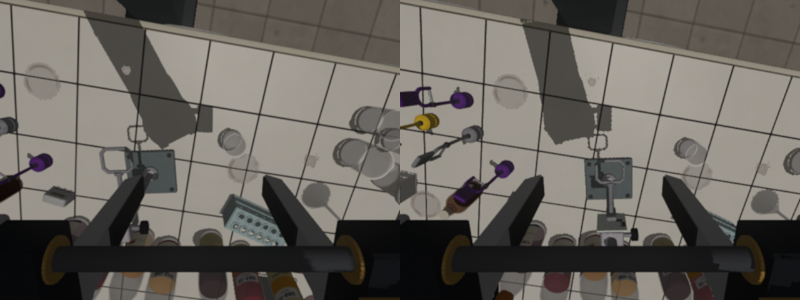

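Both wrist views show the ring: A near full-resolution (180,256), and B near (336,275), over the grey foot. The steel weight appears at the left of B. Enlarging the rings.

```bash
python3 -c "
from h import *
a=cv2.imread('pics/wA.png');b=cv2.imread('pics/wB.png')
A=cv2.resize(a[220:310,140:240],(400,360),interpolation=cv2.INTER_CUBIC);B=cv2.resize(b[230:320,285:385],(400,360),interpolation=cv2.INTER_CUBIC)
cv2.imwrite('pics/wABc.png',np.clip(np.hstack([A,B])*1.6,0,255))"
```

```text
[ WARN:0@0.176] global loadsave.cpp:1063 imwrite_ Unsupported depth image for selected encoder is fallbacked to CV_8U.
```

View pics/wABc.png

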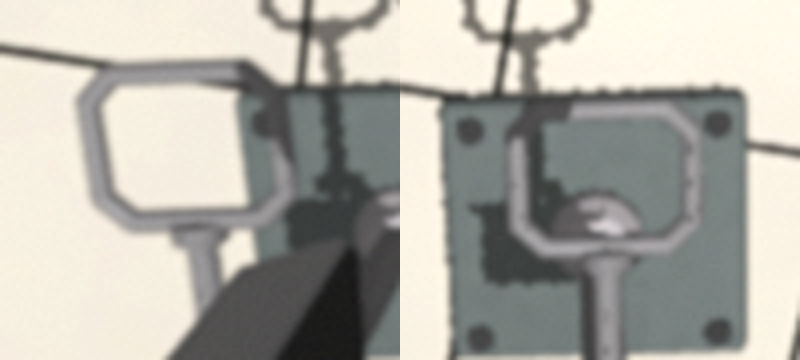

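Request:
drive_tool(
  plan=[
    [[-0.03,-0.25,0],[0,0,0.09]],
    [[-0.06,-0.5,0],[0,0,0.18]],
    [[-0.06,-0.83,0],[0,0,0.27]],
    [[-0.06,-0.83,0],[0,0,0.33]],
    [[-0.06,-0.83,0],[0,0,0.33]],
    [[-0.06,-0.83,0],[0,0,0.33]],
  ],
)

```text
time_s: 2.7
eef_pos: [0.4696, -0.0306, 0.4589]
eef_rot: [-0.54, -3.094, 0.001]
wrist_force: [0.1, 0.2, -0.9]
gripper_width: 0.0938
grasp_force: 0.0
```

The outer bar's middle is at about (184.5,238) in A and (335.8,257.5) in B. The inner bar's middle is at (189.3,274.5) and (336.3,292).

Run:
```python
from h import *
np.set_printoptions(precision=4,suppress=True)
A=np.load('pics/wA.npy',allow_pickle=True)[0];B=np.load('pics/wB.npy',allow_pickle=True)[0];S=camera_info('scene');T=camera_info('top')
t=lambda x,y:(T,(x/3.4+235,y/3.4+200)); a=lambda x,y:(S,(x/3.6+235,y/3.6+150))
wa=lambda x,y:(A,(140+x/4,220+y/4)); wb=lambda x,y:(B,(285+(x-400)/4,230+y/4))
print('AB',tri([wa(178,72),wb(603,110)]),tri([wa(197,218),wb(605,248)]))
print('all',tri([wa(178,72),wb(603,110),t(115,315),a(90,253)]),tri([wa(197,218),wb(605,248),t(108,255),a(133,219)]))
c=[onz(*wb(*p),.014)[:2] for p in [(442,98),(745,90),(748,347),(455,355)]]
print(c,np.mean(c,0)); 
for u,v in [(c[0],c[1]),(c[3],c[2]),(c[3],c[0]),(c[2],c[1])]: print(np.linalg.norm(u-v),np.degrees(np.arctan2(*(v-u)[::-1])))
im,i=snap('wrist','wC')
for P in ([.537,-.19,.04],[.5566,-.1984,.2]): print(proj(i,P))
go([.48,-.12,.40],160)
```

```text
AB (array([0.4819, 0.1519, 0.2326]), [np.float64(0.3), np.float64(0.3)]) (array([0.5211, 0.1596, 0.2332]), [np.float64(0.7), np.float64(0.7)])
all (array([0.4809, 0.152 , 0.2335]), [np.float64(0.4), np.float64(1.0), np.float64(4.9), np.float64(3.9)]) (array([0.5203, 0.1599, 0.2344]), [np.float64(0.5), np.float64(1.0), np.float64(1.2), np.float64(0.7)])
[array([0.5601, 0.1037]), array([0.5351, 0.2277]), array([0.6508, 0.2531]), array([0.6765, 0.1271])] [0.6056 0.1779]
0.12655551501778187 101.42031240487788
0.12853209034905053 101.55951289146799
0.11872754506652053 -168.602695473289
0.1184309691724047 -167.64664697092732
[245.6667 255.1065]
[220.3461 312.6275]
t 2.75 pos [ 0.4696 -0.0304  0.459 ] yaw 160.2 shift [-0.201 -0.404  0.295] turn [-0.    -0.     0.003]
```

Request:
drive_tool(
  plan=[
    [[-0.1,-0.2,0.1],[0,0,0]],
    [[-0.2,-0.4,0.2],[0,0,0]],
    [[-0.22,-0.5,0.2],[0,0,0]],
    [[-0.22,-0.5,0.2],[0,0,0]],
    [[-0.22,-0.5,0.2],[0,0,0]],
  ],
)

```text
time_s: 3.25
eef_pos: [0.4769, -0.14, 0.4194]
eef_rot: [-0.542, -3.094, -0.0]
wrist_force: [1.2, 0.0, 0.2]
gripper_width: 0.0944
grasp_force: 0.0
```

Run:
```python
from h import *
im,i=snap('wrist','wD')
pr=proj(i,[.547,-.194,.12]); C=np.load('pics/wC.npy',allow_pickle=True)[0]; pc=proj(C,[.547,-.194,.12]); print(pc,pr)
a=cv2.imread('pics/wC.png');b=cv2.imread('pics/wD.png')
o=[]
for m,p in((a,pc),(b,pr)):
    x=int(np.clip(p[0]-65,0,510));y=int(np.clip(p[1]-75,0,330)); print(x,y)
    o.append(cv2.resize(m[y:y+150,x:x+130],None,fx=3,fy=3,interpolation=cv2.INTER_CUBIC))
cv2.imwrite('pics/wCD.png',cv2.convertScaleAbs(np.hstack(o),alpha=1.5))
```

```text
[234.87752524 280.11870005] [303.85725581 259.82392279]
169 205
238 184
```

View pics/wCD.png

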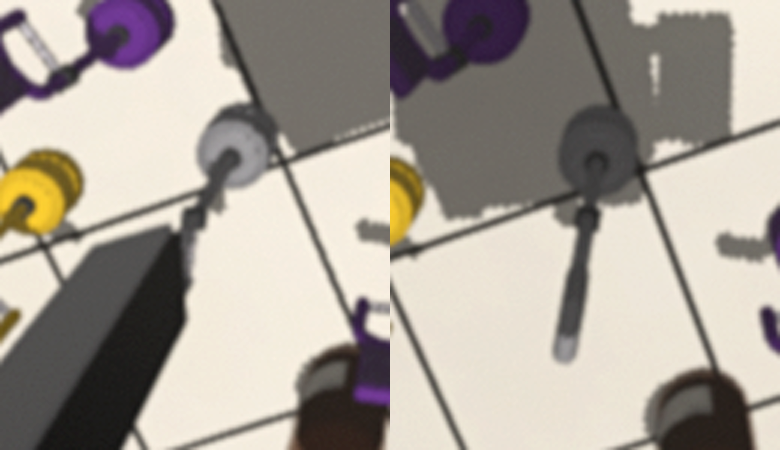

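In D the hook is seen nearly edge-on: shank base at crop (597,160), hinge (588,215), and tab top from about (574,332) to (564,357). So the hook plane passes close to the camera eye, which gives the yaw.

Run:
```python
from h import *
np.set_printoptions(precision=4,suppress=True)
C=np.load('pics/wC.npy',allow_pickle=True)[0];D=np.load('pics/wD.npy',allow_pickle=True)[0]
S=camera_info('scene');T=camera_info('top')
wc=lambda x,y:(C,(169+x/3,205+y/3)); wd=lambda x,y:(D,(238+(x-390)/3,184+y/3)); t=lambda x,y:(T,(x/3.4+235,y/3.4+200));b=lambda x,y:(S,((x-410)/3.2+345,y/3.2+260))
print('shank base',onz(*wc(230,159),.04),onz(*wd(597,162),.04),tri([wc(230,159),wd(597,162),t(553,270),b(549,350)]))
print('hinge',tri([wc(193,218),wd(588,217)]),tri([wc(193,218),wd(588,217),b(567,262)]))
print('tab top mid',tri([wd(565,345),b(612,165)]),tri([wd(565,345),b(612,165),t(600,220)]))
F=onz(*wd(597,162),.04)
print('eye dir',np.degrees(np.arctan2(*(F-D['eye'])[:2][::-1])))
for yaw in range(-50,-5,10):
    u=np.array([np.cos(np.radians(yaw)),np.sin(np.radians(yaw)),0])
    o=[]
    for x,z in [(0,.128),(.0165,.160),(.0035,.21),(.0295,.21)]:
        p=proj(D,[F[0]+u[0]*x,F[1]+u[1]*x,z]); o.append(((p-[238,184])*3+[390,0]).round())
    print(yaw,o)
```

```text
shank base [ 0.5415 -0.1919  0.04  ] [ 0.5412 -0.1911  0.04  ] (array([ 0.5386, -0.1906,  0.0419]), [np.float64(2.4), np.float64(2.0), np.float64(3.6), np.float64(1.3)])
hinge (array([ 0.5393, -0.1902,  0.1317]), [np.float64(0.2), np.float64(0.2)]) (array([ 0.5401, -0.1911,  0.1284]), [np.float64(0.5), np.float64(0.3), np.float64(0.4)])
tab top mid (array([ 0.5547, -0.2003,  0.2128]), [np.float64(2.6), np.float64(2.6)]) (array([ 0.5564, -0.1997,  0.2107]), [np.float64(2.7), np.float64(2.8), np.float64(1.2)])
eye dir -29.104309391001564
-50 [array([588., 219.]), array([564., 279.]), array([572., 301.]), array([537., 359.])]
-40 [array([588., 219.]), array([570., 282.]), array([573., 302.]), array([550., 365.])]
-30 [array([588., 219.]), array([577., 283.]), array([575., 302.]), array([563., 368.])]
-20 [array([588., 219.]), array([585., 284.]), array([577., 302.]), array([578., 369.])]
-10 [array([588., 219.]), array([592., 283.]), array([578., 302.]), array([592., 368.])]
```

```bash
python3 -c "
from h import *
go([.555,-.1995,.30],150)"
```

```text
t 3.30 pos [ 0.477  -0.1396  0.4195] yaw 160.1 shift [-0.469 -0.149  0.597] turn [ 0.    -0.     0.113]
```

Request:
drive_tool(
  plan=[
    [[-0.2,-0.07,0.1],[0,0,0.06]],
    [[-0.35,-0.12,0.25],[0,0,0.113]],
    [[-0.469,-0.149,0.4],[0,0,0.113]],
    [[-0.469,-0.149,0.55],[0,0,0.113]],
    [[-0.469,-0.149,0.597],[0,0,0.113]],
    [[-0.469,-0.149,0.597],[0,0,0.113]],
    [[-0.469,-0.149,0.597],[0,0,0.113]],
  ],
  claw=50,
)

```text
time_s: 4.0
eef_pos: [0.5549, -0.201, 0.3018]
eef_rot: [0.816, 3.032, 0.001]
wrist_force: [-0.2, -0.4, -0.1]
gripper_width: 0.0499
grasp_force: 0.0
```

Run:
```python
from h import *
im,i=snap('wrist','wE')
for P in ([.540,-.191,.04],[.555,-.1995,.21]): print(proj(i,P))
cv2.imwrite('pics/wEc.png',cv2.convertScaleAbs(im[140:480,:,::-1],alpha=1.5))
go([.555,-.1995,.178],150)
```

```text
[325.6664844 184.1333689]
[326.829681   242.03432118]
t 4.05 pos [ 0.5549 -0.2013  0.302 ] yaw 149.8 shift [0.006 0.007 0.62 ] turn [ 0.001  0.001 -0.002]
```

View pics/wEc.png

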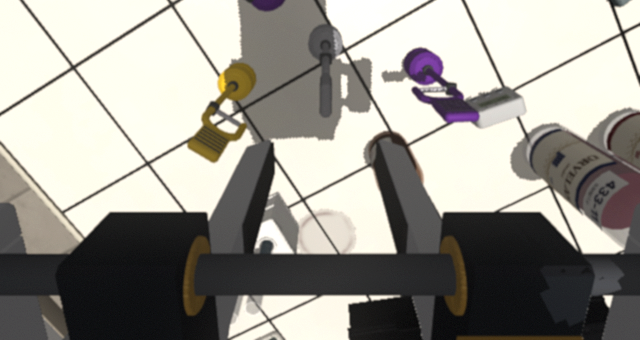

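The tab is at columns 325–327, centred between the fingers, and the hook plane is vertical in the image, so the grasp is aligned. I'll descend and grip.

Request:
drive_tool(
  plan=[
    [[0,0.005,0.1],[0,0,0]],
    [[0.003,0.005,0.2],[0,0,0]],
    [[0.003,0.005,0.3],[0,0,0]],
    [[0.003,0.005,0.4],[0,0,0]],
    [[0.003,0.005,0.5],[0,0,0]],
    [[0.003,0.005,0.58],[0,0,0]],
    [[0.003,0.005,0.62],[0,0,0]],
    [[0.003,0.005,0.62],[0,0,0]],
    [[0.003,0.005,0.62],[0,0,0]],
  ],
)

```text
time_s: 4.95
eef_pos: [0.5549, -0.2008, 0.1773]
eef_rot: [0.818, 3.032, 0.0]
wrist_force: [0.1, 0.5, 0.3]
gripper_width: 0.0499
grasp_force: 0.0
```

Request:
drive_tool(
  plan=[
    [[0,0,0],[0,0,0]],
    [[0,0,0],[0,0,0]],
    [[0,0,0],[0,0,0]],
    [[0,0,0],[0,0,0]],
    [[0,0,0],[0,0,0]],
    [[0,0,0],[0,0,0]],
    [[0,0,0],[0,0,0]],
    [[0,0,0],[0,0,0]],
    [[0,0,0],[0,0,0]],
    [[0,0,0],[0,0,0]],
  ],
  claw=0,
  newtons=40,
)

```text
time_s: 5.95
eef_pos: [0.5543, -0.2008, 0.1761]
eef_rot: [0.819, 3.033, -0.0]
wrist_force: [-1.2, -0.6, 0.3]
gripper_width: 0.008
grasp_force: 40.0
```

Run:
```python
from h import *
go([.555,-.1995,.36],150); go([.42,.0,.36],191.5)
```

```text
t 5.95 pos [ 0.5543 -0.2008  0.1761] yaw 149.8 shift [-0.     0.007 -0.919] turn [-0.     0.    -0.003]
t 5.95 pos [ 0.5543 -0.2008  0.1761] yaw 149.8 shift [ 1.085  0.529 -0.92 ] turn [-0.    -0.    -0.464]
```

Gripped at 8 mm. Lifting.

Request:
drive_tool(
  plan=[
    [[0,0,-0.05],[0,0,0]],
    [[0,0,-0.15],[0,0,0]],
    [[0,0,-0.28],[0,0,0]],
    [[0,0,-0.42],[0,0,0]],
    [[0,0,-0.56],[0,0,0]],
    [[0,0,-0.7],[0,0,0]],
    [[0,0,-0.82],[0,0,0]],
    [[0,0,-0.92],[0,0,0]],
    [[0,0,-0.98],[0,0,0]],
    [[0,0,-1.0],[0,0,0]],
    [[0,0,-1.0],[0,0,0]],
  ],
)

```text
time_s: 7.05
eef_pos: [0.5542, -0.2007, 0.376]
eef_rot: [-0.819, -3.033, 0.0]
wrist_force: [0.2, -0.2, -2.9]
gripper_width: 0.0075
grasp_force: 40.0
```

Run:
```python
from h import *
s=manip.sense();print(s['wrist_force'],s['moment'],s['gripper_width'])
go([.44,-.1,.40],191.5); go([.40,-.03,.36],191.5)
```

```text
[ 0.21354608 -0.22659947 -2.85245489] [-0.06391523 -0.01287175 -0.01242731] 0.00753954227919755
t 7.05 pos [ 0.5542 -0.2007  0.376 ] yaw 149.8 shift [ 0.747  0.147 -0.12 ] turn [-0.    -0.    -0.464]
t 7.05 pos [ 0.5542 -0.2007  0.376 ] yaw 149.8 shift [1.096 0.349 0.08 ] turn [-0.    -0.    -0.464]
```

Request:
drive_tool(
  plan=[
    [[0.03,0.005,-0.05],[0,0,-0.02]],
    [[0.1,0.02,-0.1],[0,0,-0.06]],
    [[0.18,0.035,-0.12],[0,0,-0.11]],
    [[0.26,0.05,-0.12],[0,0,-0.16]],
    [[0.34,0.067,-0.12],[0,0,-0.21]],
    [[0.42,0.083,-0.12],[0,0,-0.26]],
    [[0.5,0.1,-0.12],[0,0,-0.31]],
    [[0.58,0.115,-0.12],[0,0,-0.36]],
    [[0.65,0.13,-0.12],[0,0,-0.405]],
    [[0.71,0.14,-0.12],[0,0,-0.44]],
    [[0.74,0.147,-0.12],[0,0,-0.46]],
    [[0.747,0.147,-0.12],[0,0,-0.464]],
    [[0.747,0.147,-0.12],[0,0,-0.464]],
  ],
)

```text
time_s: 8.35
eef_pos: [0.4401, -0.1002, 0.4001]
eef_rot: [-0.315, 3.126, -0.0]
wrist_force: [0.4, -0.3, -2.9]
gripper_width: 0.0078
grasp_force: 40.0
```

Run:
```python
from h import *
go([.38,.05,.36],191.5); go([.38,.10,.325],191.5)
```

```text
t 8.35 pos [ 0.4401 -0.1002  0.4001] yaw -168.5 shift [0.145 0.796 0.201] turn [-0.  0. -0.]
t 8.35 pos [ 0.4401 -0.1002  0.4001] yaw -168.5 shift [0.095 1.041 0.376] turn [-0.  0. -0.]
```

Request:
drive_tool(
  plan=[
    [[0.01,0.03,0.01],[0,0,0]],
    [[0.02,0.1,0.03],[0,0,0]],
    [[0.03,0.2,0.06],[0,0,0]],
    [[0.05,0.3,0.09],[0,0,0]],
    [[0.07,0.4,0.12],[0,0,0]],
    [[0.09,0.5,0.15],[0,0,0]],
    [[0.1,0.6,0.18],[0,0,0]],
    [[0.12,0.69,0.2],[0,0,0]],
    [[0.14,0.76,0.2],[0,0,0]],
    [[0.145,0.796,0.2],[0,0,0]],
    [[0.145,0.796,0.2],[0,0,0]],
    [[0.145,0.796,0.2],[0,0,0]],
  ],
)

```text
time_s: 9.55
eef_pos: [0.3801, 0.0496, 0.3601]
eef_rot: [-0.314, 3.126, -0.0]
wrist_force: [0.5, 0.1, -1.4]
gripper_width: 0.008
grasp_force: 40.0
```

Run:
```python
from h import *
go([.40,.1355,.328],191.5)
```

```text
t 9.55 pos [0.3801 0.0496 0.3601] yaw -168.5 shift [-0.183  0.401  0.16 ] turn [-0.  0. -0.]
```

Request:
drive_tool(
  plan=[
    [[0,0.03,0.02],[0,0,0]],
    [[-0.03,0.1,0.05],[0,0,0]],
    [[-0.07,0.18,0.09],[0,0,0]],
    [[-0.11,0.26,0.12],[0,0,0]],
    [[-0.15,0.33,0.15],[0,0,0]],
    [[-0.17,0.38,0.16],[0,0,0]],
    [[-0.183,0.4,0.16],[0,0,0]],
    [[-0.183,0.4,0.16],[0,0,0]],
    [[-0.183,0.4,0.16],[0,0,0]],
    [[-0.183,0.4,0.16],[0,0,0]],
  ],
)

```text
time_s: 10.55
eef_pos: [0.3997, 0.1353, 0.3284]
eef_rot: [-0.314, 3.125, 0.0]
wrist_force: [1.1, -0.8, -2.8]
gripper_width: 0.0077
grasp_force: 40.0
```

Run:
```python
from h import *
im,i=snap('scene','s1'); im2,j=snap('wrist','wF')
A=cv2.resize(im[110:310,180:330],None,fx=3,fy=3,interpolation=cv2.INTER_CUBIC)
B=cv2.resize(im2[90:410,150:500],None,fx=1,fy=1)
c=np.zeros((600,800,3),np.uint8);c[:,:450]=A;c[:320,450:]=B
cv2.imwrite('pics/sF.png',cv2.convertScaleAbs(c[:,:,::-1],alpha=1.5))
s=manip.sense(); print(s['wrist_force'])
go([.4805,.152,.328],191.5)
```

```text
[-0.9751021   0.13401921 -2.46009582]
t 10.65 pos [0.3997 0.1354 0.3283] yaw -168.5 shift [-0.413  0.001  0.002] turn [ 0.  0. -0.]
```

View pics/sF.png

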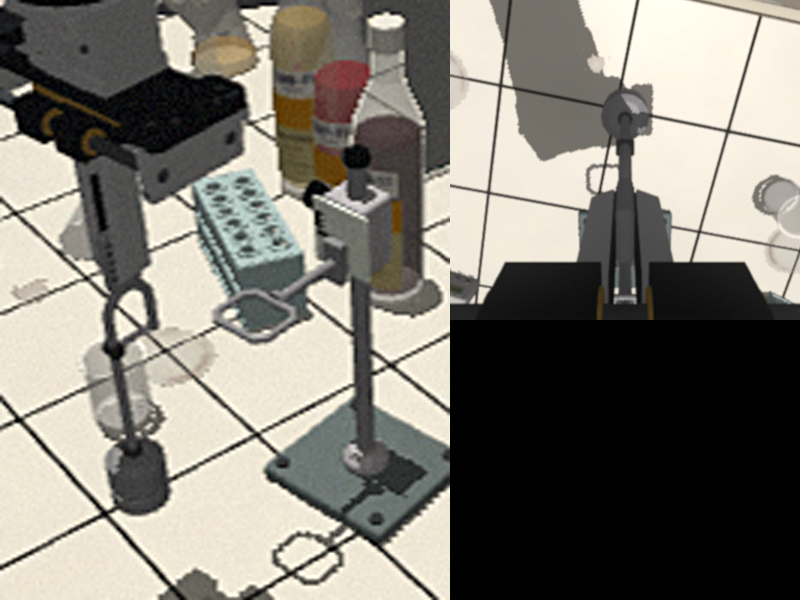

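The weight hangs upright in the fingers, with its nose toward the balance. In the scene crop the hinge is at (115,350) and the cylinder top at (135,448). I'll compare these with the predicted positions before moving in.

Run:
```python
from h import *
S=camera_info('scene'); s=manip.sense(); p=s['eef_pos']; u=np.array([np.cos(np.radians(11.5)),np.sin(np.radians(11.5)),0])
tab=p+[0,0,.021]
for d in (.069,.157): 
    q=tab-.0165*u-[0,0,d]; print((proj(S,q)-[180,110])*3)
for o in (0,.05): print((proj(S,np.array([.481,.152,.2327]))-[180,110])*3)
```

```text
[113.86062747 348.71861819]
[133.41722571 452.04645303]
[234.49485249 331.76312972]
[234.49485249 331.76312972]
```

Request:
drive_tool(
  plan=[
    [[-0.02,0,0],[0,0,0]],
    [[-0.06,0,0],[0,0,0]],
    [[-0.1,0,0],[0,0,0]],
    [[-0.14,0,0],[0,0,0]],
    [[-0.18,0,0],[0,0,0]],
    [[-0.22,0,0],[0,0,0]],
    [[-0.26,0,0],[0,0,0]],
    [[-0.3,0,0],[0,0,0]],
    [[-0.33,0,0],[0,0,0]],
    [[-0.36,0,0],[0,0,0]],
    [[-0.38,0,0],[0,0,0]],
    [[-0.4,0,0],[0,0,0]],
    [[-0.41,0,0],[0,0,0]],
    [[-0.41,0,0],[0,0,0]],
    [[-0.41,0,0],[0,0,0]],
  ],
)

```text
time_s: 12.15
eef_pos: [0.4798, 0.1522, 0.3281]
eef_rot: [0.316, -3.126, 0.0]
wrist_force: [0.3, 0.1, -2.4]
gripper_width: 0.0079
grasp_force: 40.0
```

The prediction matches the picture, and the seat is now over the bar. Lowering to just above gate contact.

Request:
drive_tool(
  plan=[
    [[0,0,0.02],[0,0,0]],
    [[0,0,0.05],[0,0,0]],
    [[0,0,0.08],[0,0,0]],
    [[0,0,0.11],[0,0,0]],
    [[0,0,0.14],[0,0,0]],
    [[0,0,0.16],[0,0,0]],
    [[0,0,0.18],[0,0,0]],
    [[0,0,0.19],[0,0,0]],
    [[0,0,0.19],[0,0,0]],
    [[0,0,0.19],[0,0,0]],
  ],
)

```text
time_s: 13.15
eef_pos: [0.4801, 0.1522, 0.2902]
eef_rot: [-0.316, 3.125, -0.0]
wrist_force: [-0.2, -0.1, -4.1]
gripper_width: 0.0076
grasp_force: 40.0
```

Request:
drive_tool(
  plan=[
    [[0,0,0.01],[0,0,0]],
    [[0,0,0.02],[0,0,0]],
    [[0,0,0.03],[0,0,0]],
    [[0,0,0.04],[0,0,0]],
    [[0,0,0.04],[0,0,0]],
    [[0,0,0.04],[0,0,0]],
  ],
)

```text
time_s: 13.75
eef_pos: [0.48, 0.1522, 0.2822]
eef_rot: [-0.316, 3.126, -0.0]
wrist_force: [-0.6, 0.0, 1.4]
gripper_width: 0.0078
grasp_force: 40.0
```

Gate contact is where predicted, with about 4 N. Continuing slowly.

Request:
drive_tool(
  plan=[
    [[0,0,0.01],[0,0,0]],
    [[0,0,0.02],[0,0,0]],
    [[0,0,0.03],[0,0,0]],
    [[0,0,0.04],[0,0,0]],
    [[0,0,0.04],[0,0,0]],
    [[0,0,0.04],[0,0,0]],
  ],
)

```text
time_s: 14.35
eef_pos: [0.4797, 0.1522, 0.2739]
eef_rot: [0.316, -3.125, 0.0]
wrist_force: [-2.1, -0.4, 2.1]
gripper_width: 0.0075
grasp_force: 40.0
```

Request:
drive_tool(
  plan=[
    [[0,0,0.01],[0,0,0]],
    [[0,0,0.02],[0,0,0]],
    [[0,0,0.025],[0,0,0]],
    [[0,0,0.025],[0,0,0]],
    [[0,0,0.025],[0,0,0]],
  ],
)

```text
time_s: 14.85
eef_pos: [0.4798, 0.1522, 0.269]
eef_rot: [0.316, -3.125, 0.0]
wrist_force: [-2.7, -0.3, 0.8]
gripper_width: 0.0078
grasp_force: 40.0
```

Request:
drive_tool(
  plan=[
    [[0,0,0.01],[0,0,0]],
    [[0,0,0.02],[0,0,0]],
    [[0,0,0.025],[0,0,0]],
    [[0,0,0.025],[0,0,0]],
    [[0,0,0.025],[0,0,0]],
  ],
)

```text
time_s: 15.35
eef_pos: [0.4798, 0.1522, 0.264]
eef_rot: [0.316, -3.125, 0.0]
wrist_force: [-1.8, -0.9, 0.4]
gripper_width: 0.008
grasp_force: 40.0
```

Request:
drive_tool(
  plan=[
    [[0,0,0.008],[0,0,0]],
    [[0,0,0.015],[0,0,0]],
    [[0,0,0.015],[0,0,0]],
    [[0,0,0.015],[0,0,0]],
  ],
)

```text
time_s: 15.75
eef_pos: [0.4798, 0.1522, 0.261]
eef_rot: [0.316, -3.125, 0.0]
wrist_force: [-2.0, -0.8, 0.1]
gripper_width: 0.0076
grasp_force: 40.0
```

Request:
drive_tool(
  plan=[
    [[0,0,0.008],[0,0,0]],
    [[0,0,0.015],[0,0,0]],
    [[0,0,0.015],[0,0,0]],
    [[0,0,0.015],[0,0,0]],
  ],
)

```text
time_s: 16.15
eef_pos: [0.4796, 0.1521, 0.2578]
eef_rot: [0.316, -3.125, 0.001]
wrist_force: [-5.2, -0.7, -3.9]
gripper_width: 0.0074
grasp_force: 40.0
```

Request:
drive_tool(
  plan=[
    [[0,0,0.008],[0,0,0]],
    [[0,0,0.01],[0,0,0]],
    [[0,0,0.01],[0,0,0]],
    [[0,0,0.01],[0,0,0]],
  ],
)

```text
time_s: 16.55
eef_pos: [0.4802, 0.1523, 0.2562]
eef_rot: [-0.316, 3.125, 0.0]
wrist_force: [0.1, -0.3, -2.9]
gripper_width: 0.0078
grasp_force: 40.0
```

The force dropped back to −2.9 N, the bare weight, so the gate has flicked shut under the bar. Now I'll lower until the bar takes the weight.

Request:
drive_tool(
  plan=[
    [[0,0,0.01],[0,0,0]],
    [[0,0,0.02],[0,0,0]],
    [[0,0,0.03],[0,0,0]],
    [[0,0,0.03],[0,0,0]],
    [[0,0,0.03],[0,0,0]],
    [[0,0,0.03],[0,0,0]],
  ],
)

```text
time_s: 17.15
eef_pos: [0.48, 0.1522, 0.2502]
eef_rot: [-0.316, 3.126, -0.0]
wrist_force: [0.2, -1.2, -1.3]
gripper_width: 0.008
grasp_force: 40.0
```

Request:
drive_tool(
  plan=[
    [[0,0,0.008],[0,0,0]],
    [[0,0,0.012],[0,0,0]],
    [[0,0,0.012],[0,0,0]],
    [[0,0,0.012],[0,0,0]],
    [[0,0,0.012],[0,0,0]],
  ],
)

```text
time_s: 17.65
eef_pos: [0.4801, 0.1522, 0.2478]
eef_rot: [-0.316, 3.125, 0.0]
wrist_force: [-0.0, -0.5, 1.0]
gripper_width: 0.0079
grasp_force: 40.0
```

Request:
drive_tool(
  plan=[
    [[0,0,-0.004],[0,0,0]],
    [[0,0,-0.004],[0,0,0]],
    [[0,0,-0.004],[0,0,0]],
  ],
)

```text
time_s: 17.95
eef_pos: [0.48, 0.1522, 0.2485]
eef_rot: [-0.316, 3.126, -0.0]
wrist_force: [0.7, 0.8, 0.2]
gripper_width: 0.008
grasp_force: 40.0
```

Request:
drive_tool(
  plan=[
    [[0,0,0],[0,0,0]],
    [[0,0,0],[0,0,0]],
    [[0,0,0],[0,0,0]],
    [[0,0,0],[0,0,0]],
    [[0,0,0],[0,0,0]],
    [[0,0,0],[0,0,0]],
    [[0,0,0],[0,0,0]],
    [[0,0,0],[0,0,0]],
    [[0,0,0],[0,0,0]],
    [[0,0,0],[0,0,0]],
    [[0,0,0],[0,0,0]],
    [[0,0,0],[0,0,0]],
  ],
  claw=50,
)

```text
time_s: 19.15
eef_pos: [0.48, 0.1522, 0.2485]
eef_rot: [-0.316, 3.126, -0.0]
wrist_force: [-0.0, -0.3, -1.0]
gripper_width: 0.0501
grasp_force: 0.0
```

Request:
drive_tool(
  plan=[
    [[0,0,-0.05],[0,0,0]],
    [[0,0,-0.12],[0,0,0]],
    [[0,0,-0.2],[0,0,0]],
    [[0,0,-0.28],[0,0,0]],
    [[0,0,-0.36],[0,0,0]],
    [[0,0,-0.44],[0,0,0]],
    [[0,0,-0.52],[0,0,0]],
    [[0,0,-0.6],[0,0,0]],
    [[0.1,0,-0.65],[0,0,0]],
    [[0.25,0,-0.65],[0,0,0]],
    [[0.4,0,-0.65],[0,0,0]],
    [[0.5,0,-0.65],[0,0,0]],
    [[0.5,0,-0.65],[0,0,0]],
    [[0.5,0,-0.65],[0,0,0]],
    [[0.5,0,-0.65],[0,0,0]],
    [[0.5,0,-0.65],[0,0,0]],
  ],
)

```text
time_s: 20.75
eef_pos: [0.3825, 0.1323, 0.3784]
eef_rot: [0.315, -3.125, 0.001]
wrist_force: [-0.4, 0.8, -1.3]
gripper_width: 0.0504
grasp_force: 0.0
```

Run:
```python
from h import *
im,i=snap('scene','s2'); im2,j=snap('wrist','wG')
A=cv2.resize(im[110:310,180:330],None,fx=3,fy=3,interpolation=cv2.INTER_CUBIC)
c=np.zeros((600,800,3),np.uint8);c[:,:450]=A;c[:320,450:]=im2[90:410,150:500]
cv2.imwrite('pics/sG.png',cv2.convertScaleAbs(c[:,:,::-1],alpha=1.5)); print(manip.sense()['time_s'])
```

```text
20.85
```

View pics/sG.png

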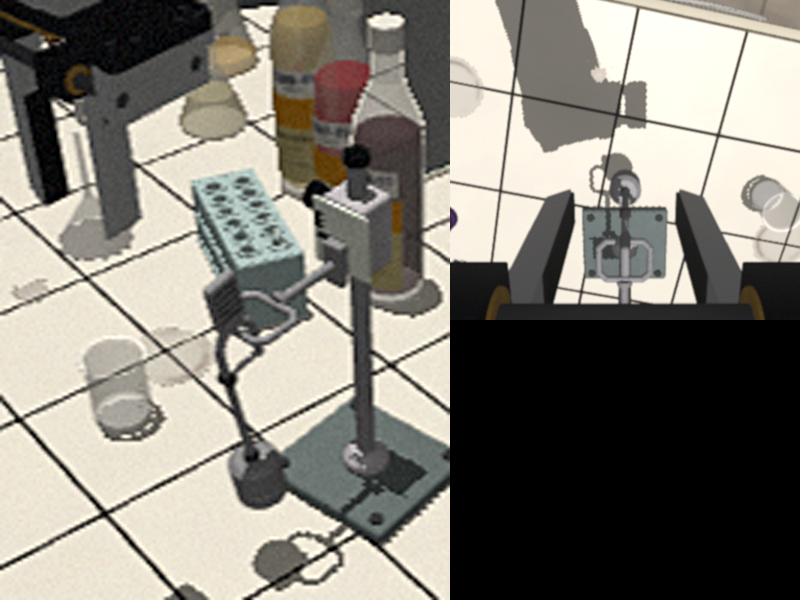

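The weight hangs from the outer bar with the gate closed, leaning only slightly, and the gripper is well clear. I'll let the swing settle, then hand in.

Request:
drive_tool(
  plan=[
    [[0,0,0],[0,0,0]],
    [[0,0,0],[0,0,0]],
    [[0,0,0],[0,0,0]],
    [[0,0,0],[0,0,0]],
    [[0,0,0],[0,0,0]],
    [[0,0,0],[0,0,0]],
    [[0,0,0],[0,0,0]],
    [[0,0,0],[0,0,0]],
    [[0,0,0],[0,0,0]],
    [[0,0,0],[0,0,0]],
    [[0,0,0],[0,0,0]],
    [[0,0,0],[0,0,0]],
    [[0,0,0],[0,0,0]],
    [[0,0,0],[0,0,0]],
    [[0,0,0],[0,0,0]],
    [[0,0,0],[0,0,0]],
    [[0,0,0],[0,0,0]],
    [[0,0,0],[0,0,0]],
    [[0,0,0],[0,0,0]],
    [[0,0,0],[0,0,0]],
  ],
)

```text
time_s: 22.85
eef_pos: [0.382, 0.1322, 0.3785]
eef_rot: [0.316, -3.126, 0.0]
wrist_force: [-1.0, 0.1, -0.5]
gripper_width: 0.0499
grasp_force: 0.0
```

Request:
drive_tool(
  plan=[
    [[0,0,0],[0,0,0]],
    [[0,0,0],[0,0,0]],
    [[0,0,0],[0,0,0]],
    [[0,0,0],[0,0,0]],
    [[0,0,0],[0,0,0]],
    [[0,0,0],[0,0,0]],
    [[0,0,0],[0,0,0]],
    [[0,0,0],[0,0,0]],
    [[0,0,0],[0,0,0]],
    [[0,0,0],[0,0,0]],
    [[0,0,0],[0,0,0]],
    [[0,0,0],[0,0,0]],
    [[0,0,0],[0,0,0]],
    [[0,0,0],[0,0,0]],
    [[0,0,0],[0,0,0]],
    [[0,0,0],[0,0,0]],
    [[0,0,0],[0,0,0]],
    [[0,0,0],[0,0,0]],
    [[0,0,0],[0,0,0]],
    [[0,0,0],[0,0,0]],
  ],
)

```text
time_s: 24.85
eef_pos: [0.382, 0.1322, 0.3785]
eef_rot: [-0.316, 3.126, -0.0]
wrist_force: [-0.8, -1.0, 0.5]
gripper_width: 0.0499
grasp_force: 0.0
```

```bash
python3 -c "
from h import *
a=cv2.imread('pics/s2.png')[:,:,::-1].astype(int); b,_=snap('scene','s3')
d=(np.abs(a-b).max(2)>40)[230:300,230:300]; print('changed px at weight',d.sum())
print(manip.hand_in())"
```

```text
changed px at weight 218
the job is handed in; nothing more can be done
None
```

The check weight hangs free from the ring's outer bar with its gate shut, and I handed the job in at about 25 s; it may still have been swinging slightly, and no verdict came back.

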